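# Push the tractor gear lever across the H gate into third

## Task

The gear selector of a small garden tractor stands on the garage bench with its lever somewhere on the left-hand side of the H gate. With the fingers, without lifting the knob, push the lever to the neutral channel, across to the right and then forward, fully home in the third slot (forward right as seen from the robot, marked by three red dots), and leave it there. Leave the loose things on the bench and on the selector's board where they are.

Things in the scene. Friction and masses are not known exactly. Their poses are not given: they have to be found in the camera images.
- selector: gear selector of a small garden tractor, fixed: grey casting, 136 mm square, bolted to the middle of a wooden board 260 (x) x 380 (y) x 18 mm. Origin: centre of the board's underside, on the bench (z = 0), below the centre of the gate. x axis: forward (away from the robot when not turned); y axis: left. It stands turned up to 0.4 rad either way
- gate (a point): centre of the H gate, on top of the steel gate plate (120 mm square, 98 mm above the bench). Slots run forward and back: left pair at y = +21 mm (first forward, second back), right pair at y = -21 mm (third forward, fourth back), joined at x = 0 by a neutral channel across, 16 mm wide, with rounded corners. Painted dots beyond the slot ends count 1 to 4; third's are red
- across (a joint): sideways lean of the lever about the selector's x axis (rad): -0.28 fully left (first and second), +0.28 fully right (third and fourth). The lever pivots 20 mm above the bench. The gate lets it cross only while the joint forward is within about 0.04 of 0. Stiff: stays where it is left
- forward (a joint): fore-and-aft lean of the lever (rad): +0.28 fully forward, 0 neutral, -0.28 fully back. Knob centre in the selector's frame: x = 175 mm * sin(forward), y = -175 mm * cos(forward) * sin(across), z = 20 mm + 175 mm * cos(forward) * cos(across). About 2 N at the knob moves the lever; it stays where it is left
- knob_lift (a joint): lift of the knob along the lever (m): 0 seated, up to 0.015. A spring holds it down (10 N to start it). Lifting it is the reverse-gear release and is not wanted
- knob_center (a point): centre of the gear knob: an upright black cylinder 40 mm in diameter and 46 mm high with an orange disc on top and an orange collar below (25 mm wide, 12 mm high), on a 10 mm steel lever; 195 mm above the bench when the lever is upright (knob top 218 mm)
- spare_knob: spare dark-wood gear knob, 44 mm wide, 46 mm high, standing loose on the mounting board right of the selector; origin at the centre of its underside
- bearing: steel ball bearing (ring), outer diameter 52 mm, 15 mm high, lying loose on the board right of the selector; origin at the centre of its underside
- bolt_jar: clear jar with blue cap, 54 mm wide, 70 mm high, loose on the board left of the selector; origin at the centre of its underside
- spanner: steel spanner 150 mm long lying loose on the board left of the selector; origin at its underside
- wine_a: full dark wine bottle, 74 mm wide, 300 mm high, standing on the bench at the left; origin at the centre of its underside
- chain_oil: grey chain-oil bottle with yellow cap, 44 mm wide, 130 mm high, on the bench at the right; origin at the centre of its underside

How it is judged:
By the outcome, as a careful person would: the job done as asked, in the order asked, and still so for the second after the job is handed in, with the robot touching nothing.
It also fails if it takes over 72 s, if anything falls off the work surface, if the arm or the gripper's body presses on something with over 40 N, if the wrist force passes 120 N, or if a joint passes its speed limit or range.

## Robot

A 7-joint arm with a two-finger parallel gripper is mounted at the origin on the work surface. World frame = base frame: x ahead of the robot, y to its left, z up, the work surface at z = 0. Lengths are in mm, angles in rad, forces in N, time in s.
With the tool pointing down it reaches from about 400 to 875 mm from the base axis. Payload 4.4 kg.
Tool frame: the origin (TCP) lies at the very end of the fingers, on their centre line; the grasp point (between the pads) lies ctrl.grip_depth behind it (ctrl.grip_depth is the distance from the TCP to the grasp point, in mm); z points along the fingers, y is the direction in which the jaws open and shut (so a half turn about z gives the same grasp; the last joint's range is limited). The gripper opens to 85 mm and grips with 20 to 120 N. Pads are 22 mm wide; open, the fingers measure 114 mm over their backs; the gripper's body (76 mm by 85 mm) begins 54 mm behind the grasp point. The pads swing forward as they close: fully open they stand 13 mm farther back than shut.
Start: joints at [1.183, 0.628, 0.038, 1.517, -0.027, 0.996, -0.02], TCP at [205.606, -616.639, 231.313] pointing down, gripper open.
Joint ranges: [-3.06, 3.06], [-0.37, 2.12], [-1.25, 1.32], [0.18, 2.47], [-1.1, 4.24], [0.23, 1.98], [-2.94, 2.94]. Speed limits (rad/s): [2.57, 2.57, 3.14, 3.14, 3.14, 3.14, 3.14].

## Interface

Orientations are given as [roll, pitch, yaw] about the fixed x, y, z axes, in that order (R = Rz(yaw) Ry(pitch) Rx(roll)).
In Python, from cell import ctrl gives the robot as it stands.
- The arm moves only by the tool servo_tool, never from a script. Its argument "commands" is one flat list of numbers, 5 for each row, row after row: the shift along the tool's x, y, z in units of 25 mm (1.0 is 25 mm), then the turn about the tool's z in units of 6 degrees (1.0 is 6 degrees), then the closure, from 0 (fully open) to 1 (shut). In form: [tx, ty, tz, twist, gripper, tx, ty, tz, twist, gripper, ...]. A call has 1 to 10 rows; each row is the pose to reach, as a shift and turn from the pose commanded when the call began, along the tool's axes at that moment; what a row does not reach only later rows make up. A row lasts 1/12 s, in which the tool goes at most 41.7 mm and 7.16 degrees, less where a joint would pass 70% of its speed; a pose out of reach is approached as far as the arm can. A call with a gripper value outside its range is refused whole. The fingers move at their own pace and stop on an object; the grip force is fixed at half the most. Time passes only in rows, so rows that repeat a pose let the fingers close. It gives the time, the measured TCP pose, the force and the opening at its end, in the units of the state.
- ctrl.read_state(): the state, without advancing time (a new reading comes with each control period).
- ctrl.get_image(name): name is "side" or "top"; returns a dict with "img" (420x560x3 uint8, blue, green, red), "K" (3x3 intrinsics, pixels), "T" (4x4, takes a point from camera to world coordinates). Camera axes: x right, y down, z forward; pixel columns grow to the right and rows downward; lengths in mm; the calibration is good to about 2 mm. A picture is of the moment at which its call begins. There is no depth.
- ctrl.finish_job(): hands the job in, once; it reports no verdict.
The state is a dict: "clock": time; "qpos": joint angles; "qd": joint speeds; "tau": joint torques, N m; "eef_pos": TCP position; "tool_rot": TCP orientation; "force": force on the tool from outside, world axes, zero at the start; "torque": the same for the moment, N m; "width": finger opening in mm.
Only numpy, scipy, OpenCV 4.12 (cv2) and the standard library are available. Lean on these libraries where they do the work, as an engineer would, in place of code of your own. Each camera call takes 0.05 s, during which the arm holds its last target.

## Working session

There is one attempt and no reset: what is moved stays moved. The work goes in short steps, Python scripts to look and compute and a tool call to move; the robot and the scene stay as the last step left them, time stands still between calls to the robot, and variables do not carry over. Pictures are saved under pics/ and viewed, and the job is handed in when it is done.

Besides the shell and the picture viewer there is one more tool, called after ">>>" by a JSON object that holds its "api" and its "payload", one argument or row to a line. servo_tool: Moves the arm, as the interface text tells. Its arguments: {"type":"object","properties":{"commands":{"type":"array","items":{"type":"number"}}},"required":["commands"]}

```bash
mkdir -p pics; python3 - <<'E'
from cell import ctrl
import cv2,numpy as np
s=ctrl.read_state();print({k:np.round(s[k],3).tolist() for k in s}, ctrl.grip_depth)
for n in("side","top"):
    d=ctrl.get_image(n);cv2.imwrite(f"pics/{n}0.png",d["img"]);print(n,d["K"].tolist(),np.round(d["T"],4).tolist())
E
```

```text
{'clock': 0.0, 'qpos': [1.183, 0.629, 0.038, 1.518, -0.027, 0.996, -0.02], 'qd': [0.001, -0.001, 0.001, -0.0, 0.0, 0.0, 0.001], 'tau': [-0.0, -56.341, 1.226, -19.344, 0.011, 0.011, 0.0], 'eef_pos': [205.397, -616.027, 230.36], 'tool_rot': [-3.14, 0.0, 0.322], 'force': [0.037, 0.02, 0.15], 'torque': [-0.005, -0.019, 0.014], 'width': 85.333} 18.700000000000003
side [[434.17973040880435, 0.0, 288.88169262618806], [0.0, 434.17973040880435, 204.25965317393897], [0.0, 0.0, 1.0]] [[-0.9464, -0.1969, 0.256, 307.1505], [-0.323, 0.5785, -0.749, 769.5954], [-0.0006, -0.7916, -0.6111, 785.2241], [0.0, 0.0, 0.0, 1.0]]
top [[449.20552185634034, 0.0, 279.17768923722565], [0.0, 449.20552185634034, 206.6839662709294], [0.0, 0.0, 1.0]] [[0.0101, -0.9903, 0.1385, 395.5369], [-0.9999, -0.011, -0.0058, 3.5927], [0.0073, -0.1384, -0.9903, 1378.4347], [0.0, 0.0, 0.0, 1.0]]
```

View pics/side0.png

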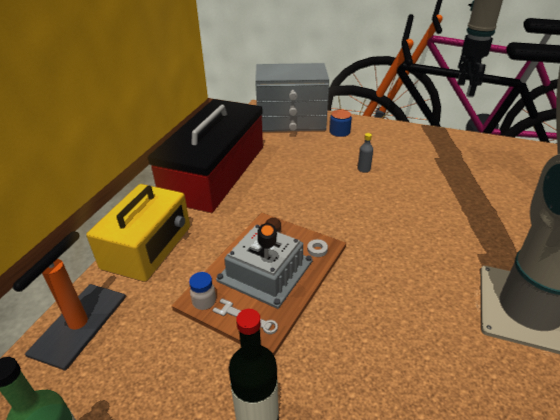

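View pics/top0.png

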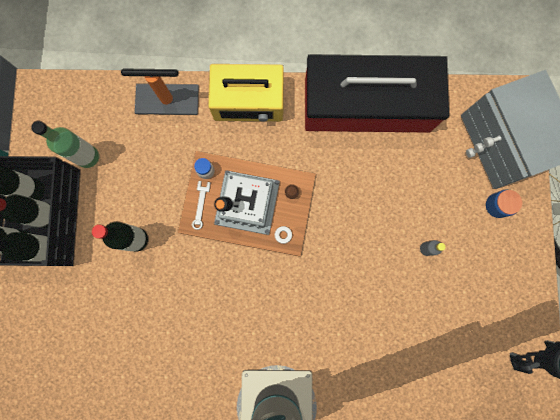

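Side view: the board with the knob is near (267,230) px. Top view: the knob is at (222,204), at the rear left of the H, which looks like second. I'll measure this next.

```bash
cat > h.py <<'E'
from cell import ctrl
import cv2,numpy as np
def ray(d,u,v):
    r=d["T"][:3,:3]@np.linalg.inv(d["K"])@np.array([u,v,1.]);return d["T"][:3,3],r/np.linalg.norm(r)
def onz(d,u,v,z):
    o,r=ray(d,u,v);return o+r*(z-o[2])/r[2]
def proj(d,p):
    q=np.linalg.inv(d["T"])@np.append(p,1);q=d["K"]@q[:3];return q[:2]/q[2]
def tri(*l):
    A=0;b=0
    for o,r in l:
        M=np.eye(3)-np.outer(r,r);A=A+M;b=b+M@o
    return np.linalg.solve(A,b)
def orange(d,x0,y0,x1,y1):
    hsv=cv2.cvtColor(d["img"],cv2.COLOR_BGR2HSV);m=cv2.inRange(hsv,(5,200,150),(16,255,255));k=np.zeros_like(m);k[y0:y1,x0:x1]=m[y0:y1,x0:x1]
    n,l,s,c=cv2.connectedComponentsWithStats(k);return [(s[i].tolist(),c[i].round(1).tolist()) for i in range(1,n) if s[i][4]>3]
E
python3 - <<'E'
from h import *
s=ctrl.get_image("side");t=ctrl.get_image("top")
print(orange(s,240,215,290,260),orange(t,205,185,250,225))
a=cv2.resize(t["img"][145:265,170:325],None,fx=5,fy=5,interpolation=2);cv2.imwrite("pics/tz.png",a)
a=cv2.resize(s["img"][205:355,170:350],None,fx=4,fy=4,interpolation=2);cv2.imwrite("pics/sz.png",a)
E
```

```text
[([261, 225, 12, 11, 93], [266.9, 230.0])] []
```

View pics/tz.png

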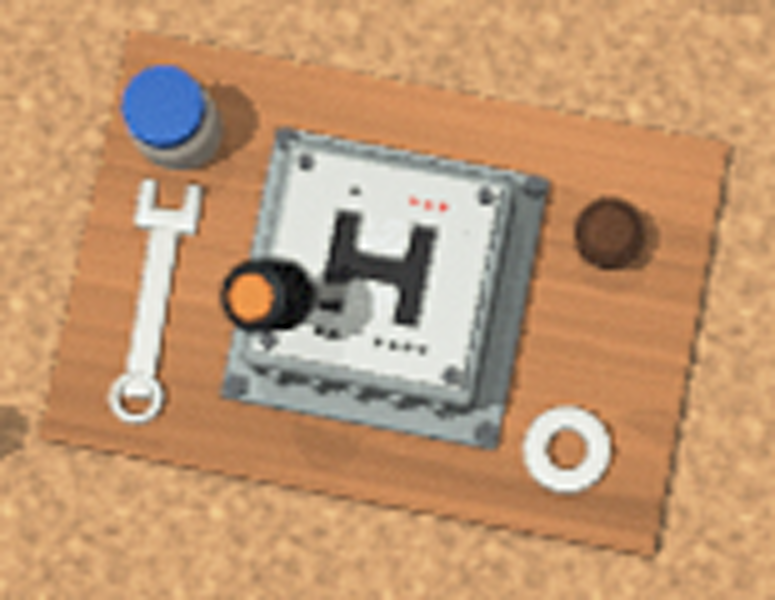

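View pics/sz.png

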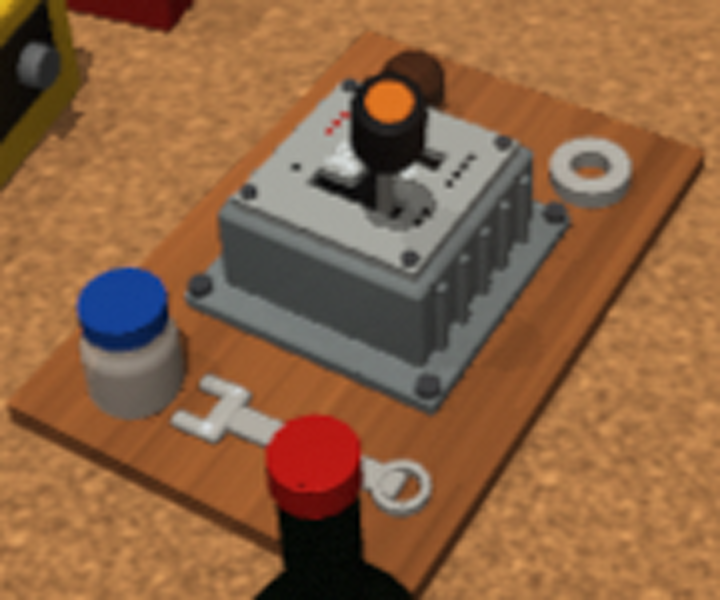

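The zoomed views show the lever in the rear-left slot (second), with the red dots forward right. The board corners in the top zoom are (130,33), (733,147), (655,553) and (43,440).

```bash
python3 - <<'E'
from h import *
s=ctrl.get_image("side");t=ctrl.get_image("top")
z=lambda c:(c[0]/5+170-.4,c[1]/5+145-.4)
zs=lambda c:(c[0]/4+170-.4,c[1]/4+205-.4)
def fit(P,L):
    P=np.array(P)[:,:2];L=np.array(L,float);pc=P.mean(0);lc=L.mean(0)
    a=(P-pc)@[1,1j];b=(L-lc)@[1,1j];q=np.vdot(b,a);yaw=np.angle(q)
    c,s_=np.cos(yaw),np.sin(yaw);R=np.array([[c,-s_],[s_,c]]);o=pc-R@lc
    return yaw,o,np.round(P-(L@R.T+o),1).tolist()
print(fit([onz(t,*z(c),18) for c in[(130,33),(733,147),(655,553),(43,440)]],[(130,190),(130,-190),(-130,-190),(-130,190)]))
print(fit([onz(s,*zs(c),18) for c in[(368,33),(703,155),(12,410)]],[(130,-190),(-130,-190),(130,190)]))
# gate plate z=98 : screws top
P=[onz(t,*z(c),98)for c in[(306,162),(487,195),(452,375),(267,341)]];print(np.round(P,1).tolist(),np.mean(P,0))
P=[onz(s,*zs(c),98)for c in[(350,87),(504,144),(410,258),(249,191)]];print(np.mean(P,0))
hsv=cv2.cvtColor(t["img"],cv2.COLOR_BGR2HSV);m=cv2.inRange(hsv,(5,170,130),(18,255,255))
k=np.zeros_like(m);k[195:212,212:227]=m[195:212,212:227];M=cv2.moments(k,True);ct=(M["m10"]/M["m00"],M["m01"]/M["m00"]);print(ct,M["m00"])
cs=(266.9,230)
p=tri(ray(t,*ct),ray(s,*cs));print(p)
print("reproj",proj(t,p),proj(s,p))
E
```

```text
(np.float64(-0.17632007066901687), array([596.99557558,  92.38227922]), [[-1.4, 0.5], [-2.6, -0.3], [3.2, 1.4], [0.8, -1.6]])
(np.float64(-0.17124727698696415), array([593.80564533, 101.40019252]), [[-0.9, -0.6], [3.3, 2.4], [-2.4, -1.9]])
[[660.0, 137.4, 98.0], [641.7, 32.1, 98.0], [536.6, 50.7, 98.0], [555.1, 157.1, 98.0]] [598.35235138  94.32533989  98.        ]
[597.51113698  95.84633587  98.        ]
(219.60714285714286, 203.98214285714286) 56.0
[564.93083074 153.85329305 205.11829525]
reproj [219.61756437 204.02533777] [266.84323776 229.98960005]
```

```bash
cat >> h.py <<'E'
from scipy.spatial.transform import Rotation as Ro
O=np.array([598,95.,0]);YAW=-.175
S=Ro.from_euler('z',YAW).as_matrix()
def go(p,yaw=YAW):
    s=ctrl.read_state();R=Ro.from_euler('xyz',s["tool_rot"]).as_matrix()
    d=R.T@(np.array(p)-s["eef_pos"])/25
    dy=(yaw-s["tool_rot"][2]+np.pi)%(2*np.pi)-np.pi
    return d.round(2).tolist(),round(-np.degrees(dy)/6,2)
def gol(l): return go(O+S@np.array(l,float))
def st():
    s=ctrl.read_state();print("clk",round(s["clock"],2),"local",(S.T@(s["eef_pos"]-O)).round(1),"rot",np.round(s["tool_rot"],3),"F",(S.T@s["force"]).round(1),"w",round(s["width"],1))
def look(n):
    s=ctrl.get_image("side");t=ctrl.get_image("top")
    a=cv2.resize(t["img"][130:270,150:340],(760,560));b=cv2.resize(s["img"][190:330,180:370],(760,560))
    cv2.imwrite(f"pics/{n}_t.png",a);cv2.imwrite(f"pics/{n}_s.png",b);return s,t
E
python3 - <<'E'
from h import *
t=ctrl.get_image("top")
print("wine",onz(t,100,232,300),"oil",onz(t,441,247,130))
print(go((480,-350,260)), O+S@[-100,47,260]); st()
E
```

```text
wine [480.24794633 426.35641377 300.        ] oil [ 461.99909217 -454.51369204  130.        ]
([13.79, -6.64, -1.15], np.float64(4.74)) [507.71042858 158.69296109 260.        ]
clk 0.35 local [-262.6 -769.   231.1] rot [-3.141 -0.     0.322] F [ 0.2 -0.3  0. ] w 84.9
```

>>> {"api": "servo_tool", "payload": {
  "commands": [1.4, -0.66, -0.6, 0.47, 0, 2.8, -1.3, -1.2, 0.95, 0.5, 4.2, -2, -1.2, 1.4, 1, 5.6, -2.6, -1.2, 1.9, 1, 7, -3.3, -1.2, 2.4, 1, 8.4, -4, -1.2, 2.8, 1, 9.8, -4.7, -1.2, 3.3, 1, 11.2, -5.4, -1.2, 3.8, 1, 12.5, -6, -1.2, 4.3, 1, 13.8, -6.6, -1.2, 4.74, 1]
}}

```text
clock: 1.18
eef_pos: [482.0, -349.2, 261.5]
tool_rot: [-3.141, -0.0, -0.177]
force: [0.1, -0.8, 0.5]
width: 0.2
```

```bash
python3 -c "
from h import *
st();print(go((480,20,260)),gol((-105,47,260)))"
```

```text
clk 1.18 local [ -36.9 -457.7  261.5] rot [-3.141 -0.    -0.177] F [ 0.2 -0.8  0.5] w 0.2
([-2.67, -14.53, 0.06], np.float64(-0.02)) ([-2.76, -20.18, 0.06], np.float64(-0.02))
```

>>> {"api": "servo_tool", "payload": {
  "commands": [-0.8, -1.4, 0, 0, 1, -1.6, -2.8, 0, 0, 1, -2.4, -4.3, 0, 0, 1, -2.76, -5.8, 0, 0, 1, -2.76, -7.3, 0, 0, 1, -2.76, -8.8, 0, 0, 1, -2.76, -10.3, 0, 0, 1, -2.76, -11.8, 0, 0, 1, -2.76, -13.2, 0, 0, 1, -2.76, -14.5, 0, 0, 1]
}}

```text
clock: 2.02
eef_pos: [475.9, 20.4, 261.6]
tool_rot: [-3.141, -0.001, -0.174]
force: [0.6, -0.3, -0.8]
width: 0.2
```

```bash
python3 -c "
from h import *
st();print(gol((-108,47,260)),gol((-108,47,168)))"
```

```text
clk 2.02 local [-107.3  -94.8  261.6] rot [-3.141e+00 -1.000e-03 -1.740e-01] F [ 0.6 -0.2 -0.8] w 0.2
([-0.02, -5.67, 0.07], np.float64(0.01)) ([-0.02, -5.67, 3.75], np.float64(0.01))
```

>>> {"api": "servo_tool", "payload": {
  "commands": [0, -1.4, 0, 0, 1, 0, -2.8, 0, 0, 1, 0, -4.2, 0, 0, 1, 0, -5.2, 0.4, 0, 1, 0, -5.67, 1.2, 0, 1, 0, -5.67, 2, 0, 1, 0, -5.67, 2.8, 0, 1, 0, -5.67, 3.4, 0, 1, 0, -5.67, 3.75, 0, 1, 0, -5.67, 3.75, 0, 1]
}}

```text
clock: 2.85
eef_pos: [499.3, 157.2, 166.0]
tool_rot: [3.14, 0.003, -0.175]
force: [-0.1, -0.5, 0.2]
width: -0.0
```

```bash
python3 -c "
from h import *
look('a');st()"
```

```text
clk 2.95 local [-106.7   44.7  167.9] rot [-3.141 -0.    -0.175] F [ 0.5 -0.1 -0.4] w -0.2
```

View pics/a_t.png

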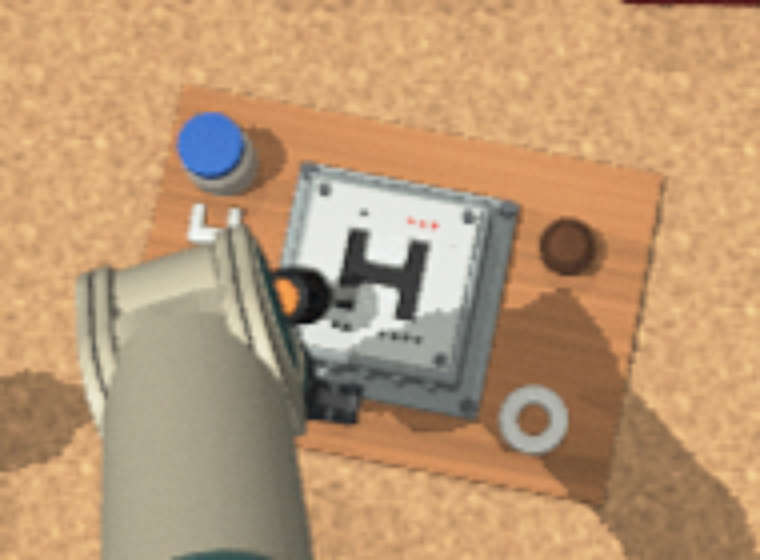

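View pics/a_s.png

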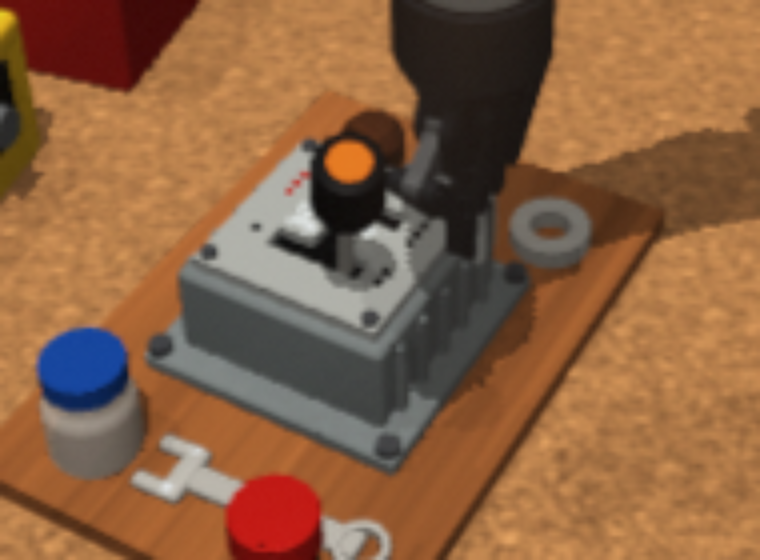

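The fingers are shut behind the knob (side zoom: fingers about (470,210), knob (350,180)). Next I push forward and stop short of neutral.

>>> {"api": "servo_tool", "payload": {
  "commands": [0.4, -0.1, 0, 0, 1, 0.8, -0.1, 0, 0, 1, 1.1, -0.1, 0, 0, 1, 1.4, -0.1, 0, 0, 1, 1.65, -0.1, 0, 0, 1, 1.9, -0.1, 0, 0, 1, 2.1, -0.1, 0, 0, 1, 2.3, -0.1, 0, 0, 1, 2.4, -0.1, 0, 0, 1, 2.4, -0.1, 0, 0, 1]
}}

```text
clock: 3.78
eef_pos: [561.7, 150.8, 169.1]
tool_rot: [-3.139, -0.003, -0.174]
force: [-3.0, 1.9, 10.2]
width: -0.2
```

```bash
cat >> h.py <<'E'
def knob(n=None,box=(225,200,300,260)):
    # joints from the side view: ray to disc centre, intersect with sphere r=198 about pivot
    s=ctrl.get_image("side")
    if n: cv2.imwrite(f"pics/{n}.png",cv2.resize(s["img"][190:330,180:370],(760,560)))
    L=orange(s,*box)
    if not L: print("no orange");return
    st_,c=max(L,key=lambda x:x[0][4]); o,r=ray(s,*c)
    o=S.T@(o-O);r=S.T@r;P=np.array([0,0,20.]);b=r@(o-P);cc=(o-P)@(o-P)-198**2;D=b*b-cc
    q=o+r*(-b-np.sqrt(max(D,0)))-P
    f=np.arcsin(q[0]/198);a=np.arctan2(-q[1],q[2]);print("px",c,st_,"fwd %.3f across %.3f D %.0f"%(f,a,D),[( x[0][4],x[1]) for x in L])
E
python3 -c "
from h import *
st();knob('b')"
```

```text
clk 3.78 local [-45.5  48.6 169.1] rot [-3.139e+00 -3.000e-03 -1.740e-01] F [-3.2  1.3 10.2] w -0.2
no orange
```

View pics/b.png

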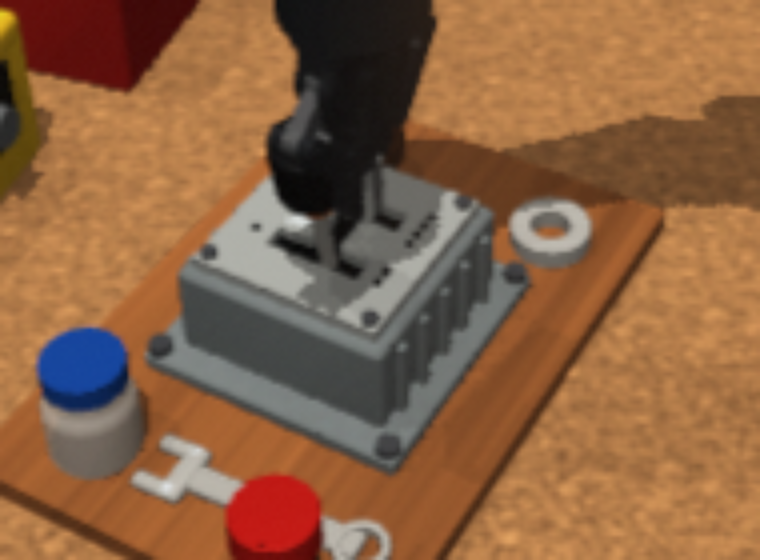

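There is +10 N in z, so the knob's top is rubbing on something above the fingertips. I'll back off, raise the tool and measure.

>>> {"api": "servo_tool", "payload": {
  "commands": [-0.4, 0, 0, 0, 1, -0.9, 0, 0, 0, 1, -1.6, 0, -0.3, 0, 1, -2.2, 0, -0.7, 0, 1, -2.4, 0, -0.85, 0, 1, -2.4, 0, -0.85, 0, 1]
}}

```text
clock: 4.33
eef_pos: [500.7, 160.4, 189.7]
tool_rot: [-3.141, -0.001, -0.174]
force: [0.7, -0.0, -0.7]
width: -0.0
```

```bash
python3 -c "
from h import *
st();knob('c')"
```

```text
clk 4.33 local [-107.2   47.4  189.7] rot [-3.141e+00 -1.000e-03 -1.740e-01] F [ 0.7  0.1 -0.7] w -0.0
px [255.2, 224.6] [250, 220, 12, 10, 92] fwd -0.082 across -0.277 D 26707 [(92, [255.2, 224.6])]
```

View pics/c.png

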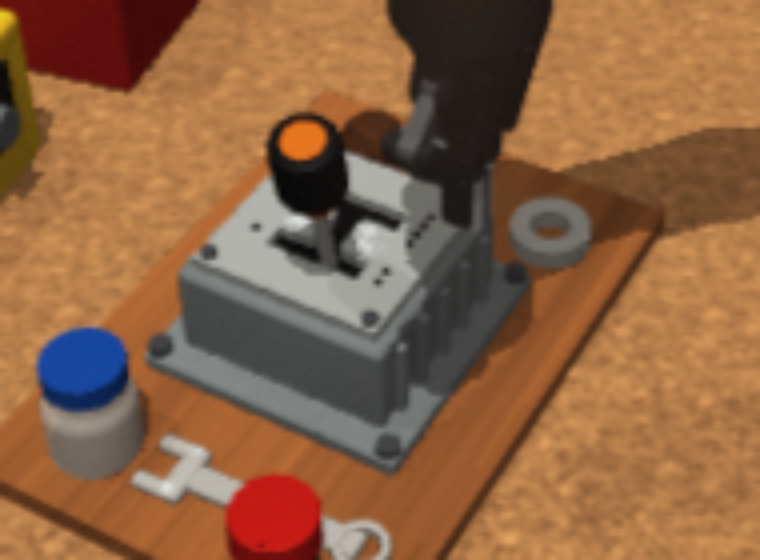

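Now forward is -0.08, with finger half-width about 10 mm. Second push with the tip 20 mm higher, to x ≈ -30.

>>> {"api": "servo_tool", "payload": {
  "commands": [0.7, 0, 0, 0, 1, 1.3, 0, 0, 0, 1, 1.8, 0, 0, 0, 1, 2.2, 0, 0, 0, 1, 2.5, 0, 0, 0, 1, 2.7, 0, 0, 0, 1, 2.85, 0, 0, 0, 1, 3, 0, 0, 0, 1, 3.06, 0, 0, 0, 1, 3.06, 0, 0, 0, 1]
}}

```text
clock: 5.22
eef_pos: [576.1, 146.7, 188.8]
tool_rot: [3.142, 0.0, -0.175]
force: [-1.6, 0.6, 1.3]
width: 0.0
```

```bash
python3 -c "
from h import *
st();knob('d')"
```

```text
clk 5.22 local [-30.6  47.1 188.8] rot [ 3.142  0.    -0.175] F [-1.7  0.4  1.3] w 0.0
px [247.0, 223.4] [243, 220, 10, 7, 45] fwd 0.005 across -0.299 D 24703 [(45, [247.0, 223.4])]
```

>>> {"api": "servo_tool", "payload": {
  "commands": [-0.4, 0, 0, 0, 1, -1, 0, 0, 0, 1, -1.7, 0, 0, 0, 1, -2, 0, 0, 0, 1, -2, 0, 0, 0, 1]
}}

```text
clock: 5.68
eef_pos: [525.5, 156.0, 189.0]
tool_rot: [-3.141, 0.001, -0.173]
force: [0.5, -1.1, -0.3]
width: -0.2
```

```bash
python3 -c "
from h import *
st();knob('e')"
```

```text
clk 5.68 local [-82.   47.5 189. ] rot [-3.141e+00  1.000e-03 -1.730e-01] F [ 0.7 -1.  -0.3] w -0.2
px [248.7, 222.1] [243, 218, 12, 9, 86] fwd -0.003 across -0.277 D 24336 [(86, [248.7, 222.1])]
```

View pics/e.png

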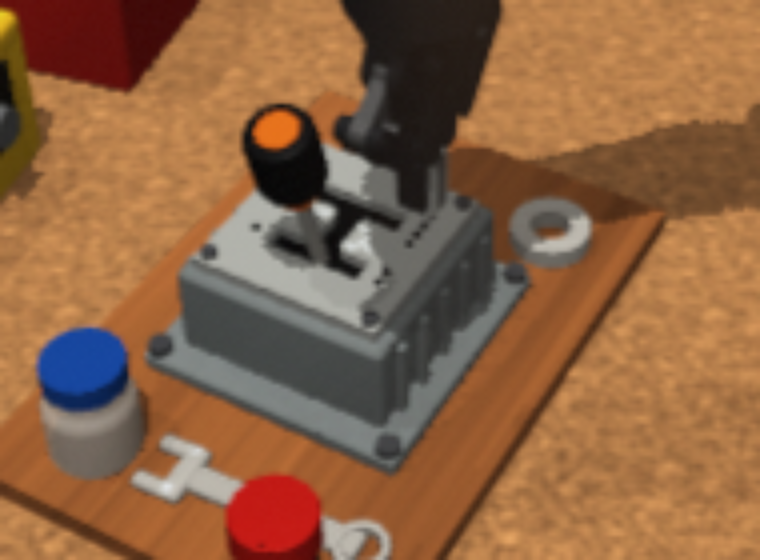

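Lever is in neutral (forward ≈ 0, across -0.277). I'll go round to the left of the knob and turn the tool 90° so the same finger face does the next push.

>>> {"api": "servo_tool", "payload": {
  "commands": [-0.3, -0.7, -0.1, 0, 1, -0.5, -1.6, -0.1, 0, 1, -0.5, -2.5, -0.1, 0, 1, -0.2, -3.2, -0.1, 1, 1, 0.5, -3.2, -0.1, 2, 1, 1.3, -3.2, -0.1, 3, 1, 2.1, -3.2, -0.1, 4, 1, 2.9, -3.2, -0.1, 5, 1, 3.3, -3.2, -0.1, 6, 1, 3.3, -3.2, -0.1, 7, 1]
}}

```text
clock: 6.57
eef_pos: [626.2, 218.1, 191.3]
tool_rot: [-3.139, -0.004, -0.915]
force: [-0.3, -0.8, 0.7]
width: 0.2
```

```bash
python3 -c "
from h import *
st();print(go(O+S@[0,125,192],YAW-np.pi/2),ctrl.read_state()['qpos'])"
```

```text
clk 6.57 local [  6.4 126.1 191.3] rot [-3.139 -0.004 -0.915] F [-0.1 -0.8  0.7] w 0.2
([-0.16, 0.2, -0.03], np.float64(7.93)) [-0.52929072  0.70069919  0.26322253  1.52779989 -0.20647907  0.93668991
 -2.68923625]
```

Joint 7 nears its limit in that direction (-2.69), so I'll turn the other way and push with the opposite face.

>>> {"api": "servo_tool", "payload": {
  "commands": [0, 0, 0, -1.1, 1, 0, 0, 0, -2.2, 1, 0, 0, 0, -3.3, 1, 0, 0, 0, -4.4, 1, 0, 0, 0, -5.5, 1, 0, 0, 0, -6.6, 1, 0, 0, 0, -7.7, 1, 0, 0, 0, -8.8, 1, 0, 0, 0, -9.9, 1, 0, 0, 0, -11, 1]
}}

```text
clock: 7.4
eef_pos: [623.6, 219.4, 191.3]
tool_rot: [3.141, -0.002, 0.249]
force: [-0.0, 0.6, 0.2]
width: -0.2
```

>>> {"api": "servo_tool", "payload": {
  "commands": [0, 0, 0, -1.1, 1, 0, 0, 0, -2.2, 1, 0, 0, 0, -3.3, 1, 0, 0, 0, -4.4, 1, 0, 0, 0, -5.5, 1, 0, 0, 0, -6.6, 1, 0, 0, 0, -7.7, 1, 0, 0, 0, -8.8, 1, 0, 0, 0, -9.9, 1, 0, 0, 0, -11, 1]
}}

```text
clock: 8.23
eef_pos: [623.7, 219.2, 191.3]
tool_rot: [3.14, -0.0, 1.4]
force: [-0.0, -0.6, 0.5]
width: 0.3
```

```bash
python3 -c "
from h import *
st();print(go(O+S@[0,125,192],YAW+np.pi/2),go(O+S@[0,40,192],YAW+np.pi/2),ctrl.read_state()['qpos']);knob('f')"
```

```text
clk 8.23 local [  3.6 126.8 191.3] rot [ 3.14 -0.    1.4 ] F [ 0.1 -0.6  0.5] w 0.3
([-0.07, -0.15, -0.03], np.float64(0.04)) ([-3.47, -0.16, -0.03], np.float64(0.04)) [-0.16498692  0.70823019 -0.37763029  1.51927761  0.29589503  0.96925974
 -0.79859687]
no orange
```

View pics/f.png

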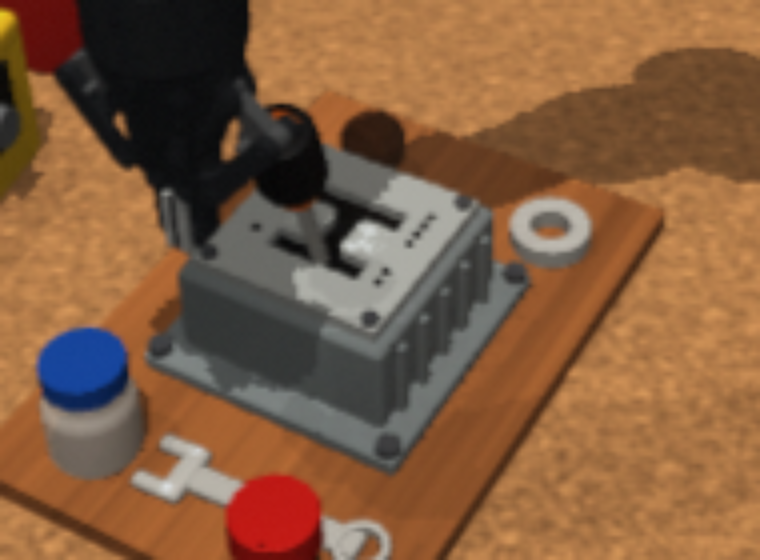

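>>> {"api": "servo_tool", "payload": {
  "commands": [-0.6, -0.15, 0, 0, 1, -1.1, -0.15, 0, 0, 1, -1.5, -0.15, 0, 0, 1, -1.8, -0.15, 0, 0, 1, -2.1, -0.15, 0, 0, 1, -2.4, -0.15, 0, 0, 1, -2.7, -0.15, 0, 0, 1, -3, -0.15, 0, 0, 1, -3.3, -0.15, 0, 0, 1, -3.5, -0.15, 0, 0, 1]
}}

```text
clock: 9.12
eef_pos: [602.9, 133.0, 191.2]
tool_rot: [-3.141, 0.001, 1.395]
force: [0.1, 1.4, 2.9]
width: 0.1
```

```bash
python3 -c "
from h import *
st();knob('g');look('g2')"
```

```text
clk 9.12 local [ -1.8  38.2 191.2] rot [-3.141e+00  1.000e-03  1.395e+00] F [-0.2  1.4  2.9] w 0.1
no orange
```

View pics/g.png

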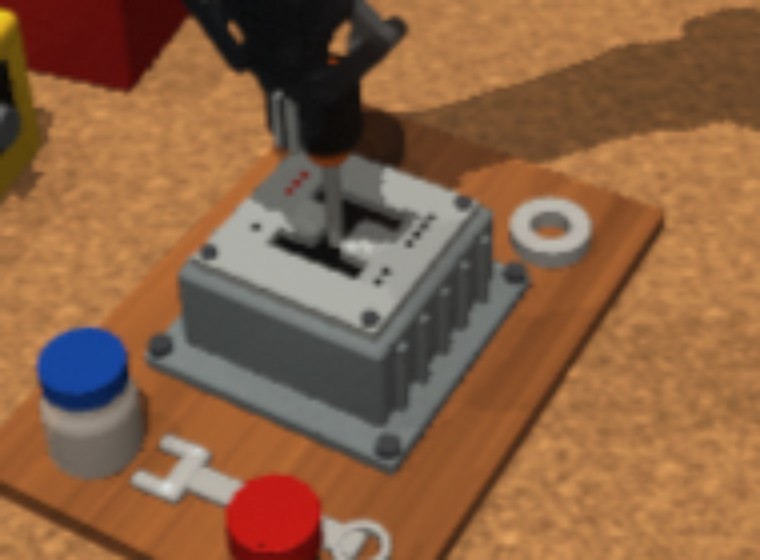

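View pics/g2_t.png

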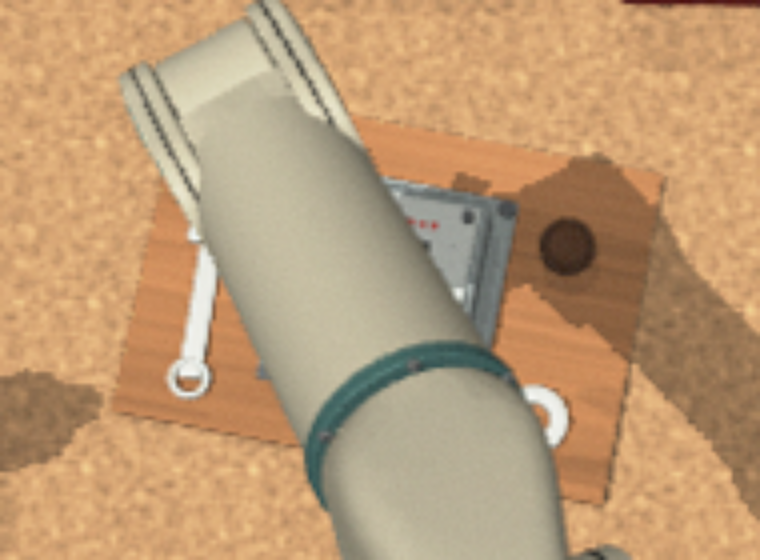

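>>> {"api": "servo_tool", "payload": {
  "commands": [-0.2, 0.05, -0.05, 0, 1, -0.5, 0.05, -0.1, 0, 1, -0.8, 0.05, -0.1, 0, 1, -1.1, 0.05, -0.1, 0, 1, -1.4, 0.05, -0.1, 0, 1, -1.65, 0.05, -0.1, 0, 1, -1.85, 0.05, -0.1, 0, 1, -2, 0.05, -0.1, 0, 1, -2.1, 0.05, -0.1, 0, 1, -2.1, 0.05, -0.1, 0, 1]
}}

```text
clock: 10.1
eef_pos: [595.3, 81.3, 193.8]
tool_rot: [3.141, 0.001, 1.395]
force: [0.1, 0.5, 0.0]
width: -0.1
```

```bash
python3 -c "
from h import *
st();knob('h')"
```

```text
clk 10.1 local [ -0.2 -13.9 193.8] rot [3.141e+00 1.000e-03 1.395e+00] F [-0.   0.5  0. ] w -0.1
no orange
```

View pics/h.png

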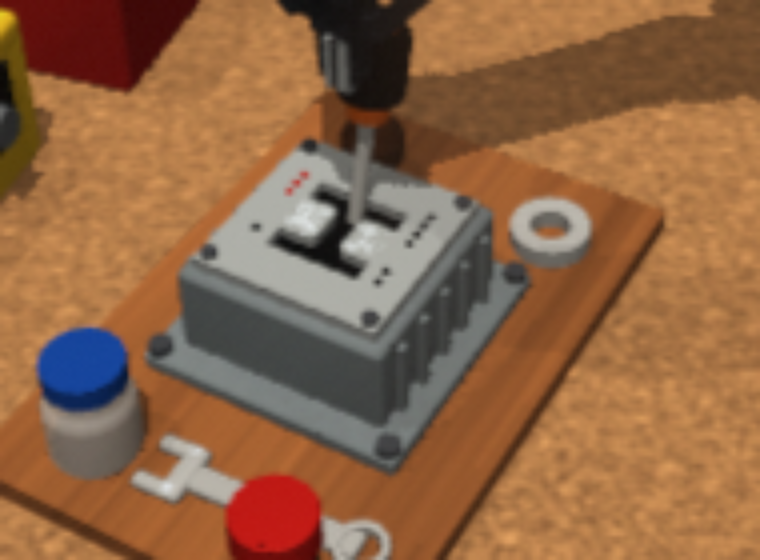

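>>> {"api": "servo_tool", "payload": {
  "commands": [-0.06, 0, 0, 0, 1, -0.12, 0, 0, 0, 1, -0.16, 0, 0, 0, 1, -0.16, 0, 0, 0, 1]
}}

```text
clock: 10.48
eef_pos: [594.6, 78.5, 193.8]
tool_rot: [3.141, -0.0, 1.396]
force: [0.0, 1.8, -0.2]
width: 0.1
```

>>> {"api": "servo_tool", "payload": {
  "commands": [-0.04, 0, 0, 0, 1, -0.08, 0, 0, 0, 1, -0.08, 0, 0, 0, 1]
}}

```text
clock: 10.73
eef_pos: [594.2, 76.3, 193.8]
tool_rot: [3.142, 0.0, 1.396]
force: [1.1, 1.6, -0.9]
width: 0.2
```

>>> {"api": "servo_tool", "payload": {
  "commands": [-0.04, 0, 0, 0, 1, -0.06, 0, 0, 0, 1, -0.06, 0, 0, 0, 1]
}}

```text
clock: 10.98
eef_pos: [594.0, 75.4, 193.9]
tool_rot: [3.141, -0.001, 1.396]
force: [0.6, 3.4, -0.3]
width: 0.2
```

```bash
python3 -c "
from h import *
st()"
```

```text
clk 10.98 local [ -0.5 -20.  193.9] rot [ 3.141e+00 -1.000e-03  1.396e+00] F [ 0.   3.5 -0.3] w 0.2
```

>>> {"api": "servo_tool", "payload": {
  "commands": [0.3, 0, 0, 0, 1, 0.9, 0, 0, 0, 1, 1.8, 0, 0, 0, 1, 2.4, -0.8, 0, 1, 1, 2.6, -1.8, 0, 2, 1, 2.6, -2.8, 0, 3, 1, 2.6, -3.7, 0, 4, 1, 2.6, -4.2, 0, 5, 1, 2.6, -4.2, 0, 6, 1, 2.6, -4.2, 0, 7, 1]
}}

```text
clock: 11.82
eef_pos: [501.0, 157.4, 194.2]
tool_rot: [3.141, 0.001, 0.659]
force: [-0.1, -0.4, 0.4]
width: -0.1
```

```bash
python3 -c "
from h import *
st();knob('i');print(gol((-105,-47,190)))"
```

```text
clk 11.82 local [-106.4   44.5  194.2] rot [3.141e+00 1.000e-03 6.590e-01] F [-0.  -0.4  0.4] w -0.1
no orange
([-2.68, 2.5, 0.17], np.float64(7.92))
```

View pics/i.png

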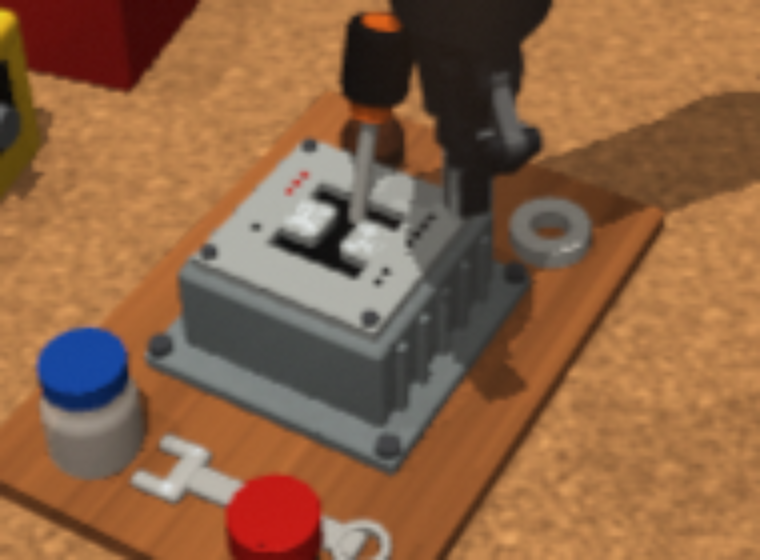

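```bash
sed -i 's/(225,200,300,260)/(235,180,300,212)/' h.py; python3 -c "
from h import *
knob()
s=ctrl.get_image('side')
for a in(.2,.24,.28,.3):print(a,proj(s,O+S@[0,-198*np.sin(a),20+198*np.cos(a)]))"
```

```text
px [274.5, 194.9] [271, 193, 8, 5, 28] fwd 0.000 across 0.265 D 6028 [(28, [274.5, 194.9])]
0.2 [271.60031903 196.79449825]
0.24 [273.39931289 195.5949534 ]
0.28 [275.16020401 194.53985556]
0.3 [276.02550025 194.06623383]
```

>>> {"api": "servo_tool", "payload": {
  "commands": [-0.3, 0.3, 0, 1, 1, -0.6, 0.55, 0.05, 2, 1, -0.9, 0.85, 0.05, 3, 1, -1.25, 1.15, 0.05, 4, 1, -1.6, 1.5, 0.05, 5, 1, -1.9, 1.8, 0.05, 6, 1, -2.3, 2.15, 0.05, 7, 1, -2.5, 2.35, 0.05, 7.92, 1, -2.68, 2.5, 0.05, 7.92, 1, -2.68, 2.5, 0.05, 7.92, 1]
}}

```text
clock: 12.8
eef_pos: [487.3, 65.4, 192.5]
tool_rot: [3.14, 0.0, -0.163]
force: [0.1, 1.0, 0.0]
width: 0.0
```

```bash
python3 -c "
from h import *
st();knob('j')"
```

```text
clk 12.8 local [-103.8  -48.4  192.5] rot [ 3.14   0.    -0.163] F [-0.1  1.   0. ] w 0.0
px [275.3, 194.9] [271, 193, 10, 5, 34] fwd -0.006 across 0.272 D 5938 [(34, [275.3, 194.9])]
```

View pics/j.png

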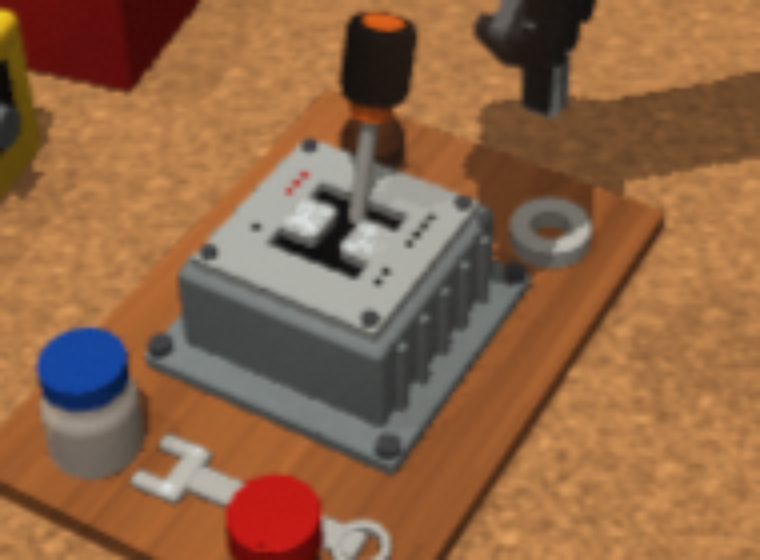

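>>> {"api": "servo_tool", "payload": {
  "commands": [0.9, 0, 0, 0.1, 1, 1.7, 0, 0, 0.1, 1, 2.3, 0, 0, 0.1, 1, 2.75, 0, 0, 0.1, 1, 3.05, 0, 0.05, 0.1, 1, 3.35, 0, 0.1, 0.1, 1, 3.65, 0, 0.15, 0.1, 1, 3.95, 0, 0.2, 0.1, 1, 4.2, 0, 0.25, 0.1, 1, 4.35, 0, 0.3, 0.1, 1]
}}

```text
clock: 13.68
eef_pos: [595.7, 48.8, 185.0]
tool_rot: [-3.141, -0.001, -0.176]
force: [-1.5, 0.4, 1.6]
width: -0.0
```

```bash
python3 -c "
from h import *
st();knob('k')"
```

```text
clk 13.68 local [  5.8 -45.9 185. ] rot [-3.141e+00 -1.000e-03 -1.760e-01] F [-1.6  0.1  1.6] w -0.0
no orange
```

View pics/k.png

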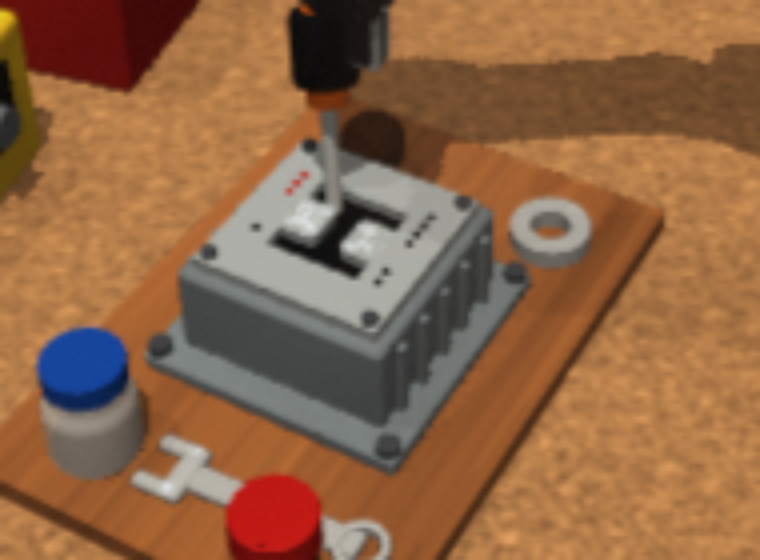

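The lever is in the third slot and moving forward: its stem is at (330,170) in the side zoom, heading for the red dots at (298,183). I'll finish in small steps and watch the force.

>>> {"api": "servo_tool", "payload": {
  "commands": [0.1, 0, 0, 0, 1, 0.2, 0, 0, 0, 1, 0.3, 0, 0, 0, 1, 0.4, 0, 0, 0, 1, 0.4, 0, 0, 0, 1]
}}

```text
clock: 14.15
eef_pos: [605.0, 47.0, 185.0]
tool_rot: [-3.142, -0.0, -0.177]
force: [-2.3, 0.3, -0.1]
width: 0.3
```

>>> {"api": "servo_tool", "payload": {
  "commands": [0.04, 0, 0, 0, 1, 0.08, 0, 0, 0, 1, 0.08, 0, 0, 0, 1]
}}

```text
clock: 14.4
eef_pos: [606.7, 46.6, 185.1]
tool_rot: [3.142, -0.0, -0.177]
force: [-1.2, 0.1, -0.8]
width: -0.3
```

>>> {"api": "servo_tool", "payload": {
  "commands": [0.04, 0, 0, 0, 1, 0.06, 0, 0, 0, 1, 0.06, 0, 0, 0, 1]
}}

```text
clock: 14.65
eef_pos: [608.2, 46.4, 185.1]
tool_rot: [3.142, -0.0, -0.177]
force: [-1.5, 0.3, -0.1]
width: -0.0
```

```bash
python3 -c "
from h import *
st()"
```

```text
clk 14.65 local [ 18.5 -46.1 185.1] rot [ 3.142 -0.    -0.177] F [-1.6  0.  -0.1] w -0.0
```

Still about 1.5 N (sliding friction), so the stop has not been reached.

>>> {"api": "servo_tool", "payload": {
  "commands": [0.04, 0, 0, 0, 1, 0.08, 0, 0, 0, 1, 0.08, 0, 0, 0, 1]
}}

```text
clock: 14.9
eef_pos: [609.9, 46.1, 185.0]
tool_rot: [3.142, 0.001, -0.177]
force: [-1.8, 0.4, 0.4]
width: 0.6
```

>>> {"api": "servo_tool", "payload": {
  "commands": [0.03, 0, 0, 0, 1, 0.06, 0, 0, 0, 1, 0.06, 0, 0, 0, 1]
}}

```text
clock: 15.15
eef_pos: [611.0, 45.9, 184.8]
tool_rot: [3.141, 0.001, -0.177]
force: [-3.2, 0.9, -0.7]
width: 0.2
```

```bash
python3 -c "
from h import *
st();knob('l')"
```

```text
clk 15.15 local [ 21.4 -46.1 184.8] rot [ 3.141e+00  1.000e-03 -1.770e-01] F [-3.3  0.3 -0.7] w 0.2
px [250.8, 191.8] [250, 191, 3, 2, 4] fwd 0.299 across 0.237 D 2604 [(4, [250.8, 191.8])]
```

Force is rising. Another small step to confirm the stop.

>>> {"api": "servo_tool", "payload": {
  "commands": [0.03, 0, 0, 0, 1, 0.05, 0, 0, 0, 1, 0.05, 0, 0, 0, 1]
}}

```text
clock: 15.45
eef_pos: [612.2, 45.7, 184.8]
tool_rot: [3.141, 0.001, -0.177]
force: [-3.7, 2.5, -1.5]
width: 0.1
```

>>> {"api": "servo_tool", "payload": {
  "commands": [0.03, 0, 0, 0, 1, 0.05, 0, 0, 0, 1, 0.05, 0, 0, 0, 1]
}}

```text
clock: 15.7
eef_pos: [613.5, 45.5, 184.8]
tool_rot: [3.141, 0.001, -0.177]
force: [-5.1, 0.6, -1.8]
width: 0.2
```

Back off and measure.

>>> {"api": "servo_tool", "payload": {
  "commands": [-0.2, 0, 0, 0, 1, -0.6, 0, 0, 0, 1, -1.4, 0, 0, 0, 1, -2.6, 0, 0, 0, 1, -4, 0, 0, 0, 1, -5, 0.5, 0, 0, 1, -5.6, 2, 0, 0, 1, -5.6, 3.5, 0, 0, 1, -5.6, 5, 0, 0, 1, -5.6, 6, 0, 0, 1]
}}

```text
clock: 16.53
eef_pos: [451.2, -82.0, 186.4]
tool_rot: [3.14, -0.007, -0.179]
force: [0.1, 0.5, -0.7]
width: -0.3
```

```bash
python3 - <<'E'
from h import *
st();knob('m')
s,t=look('m2')
f=a=.28
for r in(152,198):
  for f in(.24,.26,.28):
    p=O+S@[r*np.sin(f),-r*np.cos(f)*np.sin(.28),20+r*np.cos(f)*np.cos(.28)]
    print(r,f,proj(s,p).round(1),proj(t,p).round(1))
hsv=cv2.cvtColor(t["img"],cv2.COLOR_BGR2HSV);m=cv2.inRange(hsv,(5,200,150),(18,255,255));k=np.zeros_like(m);k[170:215,240:290]=m[170:215,240:290]
ct=np.array(cv2.moments(k,True)["m10"]/max(k.sum()/255,1)),cv2.moments(k,True)["m01"]/max(k.sum()/255,1);print(ct,k.sum()/255)
print(orange(s,235,180,300,212),orange(s,235,212,300,225))
E
```

```text
clk 16.53 local [-113.7 -199.8  186.4] rot [ 3.14  -0.007 -0.179] F [-0.   0.5 -0.7] w -0.3
px [253.8, 191.1] [250, 190, 9, 3, 19] fwd 0.276 across 0.267 D 2411 [(19, [253.8, 191.1])]
152 0.24 [259.  210.1] [260.5 184.6]
152 0.26 [257.9 210. ] [260.6 183.6]
152 0.28 [256.8 209.9] [260.8 182.6]
198 0.24 [257.  190.9] [265.3 178.4]
198 0.26 [255.6 190.8] [265.5 177.1]
198 0.28 [254.1 190.8] [265.6 175.8]
(array(0.), 0.0) 0.0
[([250, 190, 9, 3, 19], [253.8, 191.1])] [([254, 214, 7, 3, 14], [257.2, 215.0])]
```

View pics/m2_s.png

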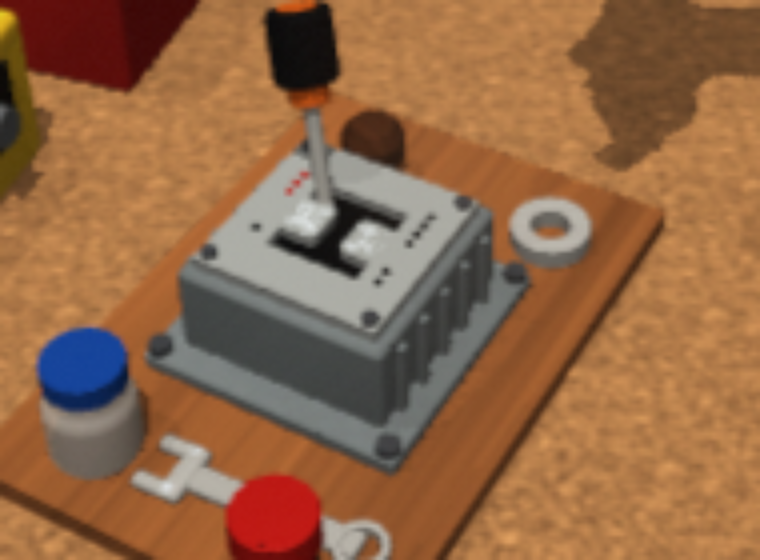

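View pics/m2_t.png

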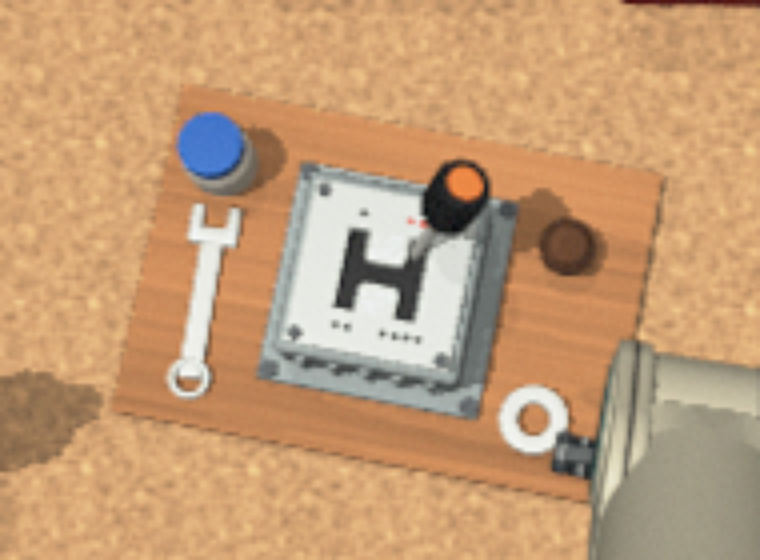

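```bash
python3 - <<'E'
from h import *
s=ctrl.get_image("side");t=ctrl.get_image("top")
def cen(d,lo,x0,y0,x1,y1):
    hsv=cv2.cvtColor(d["img"],cv2.COLOR_BGR2HSV);m=cv2.inRange(hsv,lo,(18,255,255));k=np.zeros_like(m);k[y0:y1,x0:x1]=m[y0:y1,x0:x1]
    M=cv2.moments(k,True);return M["m10"]/M["m00"],M["m01"]/M["m00"],M["m00"]
a=cen(t,(5,170,130),259,168,273,183);b=cen(s,(5,170,130),245,185,265,197);print(a,b)
p=S.T@(tri(ray(t,*a[:2]),ray(s,*b[:2]))-O)-[0,0,20];print(p,np.linalg.norm(p),"f",np.arcsin(p[0]/np.linalg.norm(p)),"a",np.arctan2(-p[1],p[2]))
for f in(.25,.27,.29):
  q=O+S@[198*np.sin(f),-198*np.cos(f)*np.sin(.28),20+198*np.cos(f)*np.cos(.28)];print(f,proj(t,q),proj(s,q))
E
```

```text
(265.91525423728814, 175.33898305084745, 59.0) (253.5, 191.0, 24.0)
[ 56.48346087 -52.95323746 181.40001678] 197.2318250128944 f 0.2904475608504413 a 0.28402220388667054
0.25 [265.37134216 177.7756571 ] [256.28492169 190.87117866]
0.27 [265.54645909 176.44616005] [254.82035234 190.8077319 ]
0.29 [265.71250148 175.13189299] [253.36572487 190.77784145]
```

```bash
python3 -c "
from h import *
st();ctrl.finish_job()"
```

```text
clk 16.78 local [-114.2 -195.5  185.8] rot [-3.141 -0.004 -0.177] F [-0.5  0.2  0.3] w 0.0
the job is handed in; nothing more can be done
```

The lever is fully home in the third slot, and I handed the job in at about 17 s of the 72 s allowed. With the fingers shut, I pushed it from second (rear left) to neutral, across to the right, then forward.

**Final lever position:** triangulating both cameras gave forward ≈ 0.29 and across ≈ 0.28. The knob top was about 197 mm from the pivot, against 198 mm when seated, so the knob was not lifted. The side camera alone gave forward 0.276 and across 0.267, which agrees within calibration error.

**Surroundings:** in the last pictures the spare knob, bearing, jar and spanner look unmoved. The gripper was clear of everything.

**Contact on the first push:** something above the fingertips rubbed on the knob's top, about 10 N on the tool. I backed off, raised the fingers 20 mm and repeated the push. The later readings were about 5 N or less.

**End stop:** force rose to about 5 N at the end of the last push, but the fingers still crept forward slightly, with no sharp stop. That the lever is fully home therefore rests mainly on the camera measurements.

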